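# Load the take-up reel on the winder spindle and lock it

### The arm

A 6-joint arm with a two-finger parallel gripper is mounted at the origin on the work surface. World frame = base frame: x ahead of the robot, y to its left, z up, the work surface at z = 0. Lengths are in m, angles in rad, forces in N, time in s.
With the tool pointing down it reaches from about 0.275 to 1 m from the base axis. Payload 8.4 kg.
Tool frame: the origin (TCP) lies midway between the tips of the shut fingers; the grasp point (between the pads) lies 19 mm behind it (grip_depth is the distance from the TCP to the grasp point, in m); z points along the fingers, y is the direction in which the jaws open and shut (so a half turn about z gives the same grasp; the last joint's range is limited). The gripper opens to 85 mm and grips with 20 to 120 N. Pads are 22 mm wide; open, the fingers measure 114 mm over their backs; the gripper's body (76 mm by 85 mm) begins 54 mm behind the grasp point. The pads swing forward as they close: fully open they stand 13 mm farther back than shut.
Start: joints at [-1.191, 0.353, 1.633, -0, 1.155, -0.002], TCP at [0.233, -0.58, 0.231] pointing down, gripper open.
Joint ranges: [-2.63, 2.63], [-0.92, 2.1], [0.06, 2.66], [-1.3, 4.44], [0, 2.69], [-3.02, 3.02]. Speed limits (rad/s): [2.22, 2.22, 2.79, 3.14, 3.14, 3.14].

### API

Orientations are given as a 3x3 rotation matrix whose columns are the frame's x, y, z axes.
In Python, from plant import * gives the robot as it stands. The module is installed in compiled form; this text tells all that it offers.
- The arm moves only by the tool carry_out, never from a script. Its argument "increments" is a list of rows, each an object of numbers: "dx", "dy", "dz": the shift along the tool's x, y, z in m; "rx", "ry", "rz": the turn, a rotation vector about the tool's x, y, z in rad; "gripper": the opening, from 0 (shut) to 1 (fully open). A call has 1 to 10 rows; each row shifts and turns the pose as measured when the row begins, along the tool's axes as they then stand; what a row does not reach is not made up. A row lasts 1/10 s, in which the tool goes at most 50 mm and 8.59 degrees, less where a joint would pass 70% of its speed; a pose out of reach is approached as far as the arm can. A call is refused whole if a number of a shift passes 0.05 or a number of a turn 0.15, either way. A call with a gripper value outside its range is refused whole. The fingers move at their own pace and stop on an object; "force" is the grip in N (left out, the last holds). Time passes only in rows, so rows that do not move let the fingers close. It gives the time, the measured TCP pose, the force and the opening at its end, in the units of the state.
- sense(): the state, without advancing time (a new reading comes with each control period).
- read_camera(name): name is "scene" or "top" or "wrist"; returns (picture, depth): 384x512x3 uint8, blue, green, red; 384x512 float32, m along the optical axis (not along the pixel's ray), 0 where there is no reading.
- camera_params(name): a dict with "K" (3x3 intrinsics, pixels), "R" (3x3) and "t" (3): a world point X has camera coordinates R X + t; the wrist camera has in their place "hand_eye" (4x4, takes a point from camera to tool coordinates, whose origin is the TCP and whose axes are the flange's). Camera axes: x right, y down, z forward; pixel columns grow to the right and rows downward; lengths in m; the calibration is good to about 2 mm. A picture is of the moment at which its call begins: read the wrist's pose just before it. camera_params takes no time and is no camera call.
- job_done(): hands the job in, once; it reports no verdict.
Trained networks look in the newest picture that a camera, given by its name, has taken for a name from the list of things; names that differ only in an ending like _2 or _b are one class to them, and where a whole thing is asked for, a point or a joint stands for the part that bears it (a point fixed in the world has none). Each returns a list of dicts, best first, with "score" (0 to 1); they miss things now and then, are a little off and sometimes report something else, mostly with a low value. They report only what shows in the picture. A call takes as long as a camera call.
- find_in(label, camera): "uv" ([column, row] in pixels, amid what is visible of it).
- place_of(label, camera): "uv" ([column, row] in pixels: a listed point, or the origin of a listed thing).
The state is a dict: "time_s": time; "q": joint angles; "qd": joint speeds; "effort": joint torques, N m; "position": TCP position; "ee_rot": TCP orientation; "ft_force": force on the tool from outside, world axes, zero at the start; "moment": the same for the moment, N m; "gripper_width": opening from 0.0 (shut) to 1.0 (fully open).
Only numpy, scipy, OpenCV 4.12 (cv2) and the standard library are available. Lean on these libraries where they do the work, as an engineer would, in place of code of your own. Each camera call takes 0.05 s, during which the arm holds its last target. There are 200 camera calls.

### The job

Take the tall reel with the square collar out of the sloped black tray and lower it, without dropping it, upright onto the winder's spindle until it sits fully home on its seat. Then turn the turnbutton all the way to its stop so that its nose reaches over the reel's upper flange. Leave the low reel in its pocket and do not disturb the wrench and the jar.

Things in the scene. Friction and masses are not known exactly. Their poses are not given: they have to be found in the camera images.
- tray: Fixed black tray, 130 x 240 x 24 mm plate sloped 30 degrees, low edge towards the robot (-x at yaw 0). Two round pockets 96 mm across, 10 mm deep, side by side along its y. Origin on the table under its middle, z up. Pocket floor centres at x -7, y +60 or -60, z 57 mm in this frame; floor normal (-0.5, 0, 0.866).
- reel: Tall grey reel to mount, 92 mm high, 0.25 kg, in one of the pockets, axis leaning 30 degrees towards the robot. Lower flange 92 mm across, 8 mm thick; hub 56 mm across; upper flange 92 mm across, from 54 to 60 mm; above it a square collar 40 x 40 mm, from 60 to 92 mm, flats along x and y, to hold it by. Bore 26 mm through. Origin: centre of underside; z along the axis to the collar.
- reel_collar (a point): Point on the reel's axis at the height to grip the collar, 80 mm above the reel's underside (12 mm below the collar's top); axes as the reel.
- low_reel: Bystander: low grey reel without a collar, 28 mm high, flanges 92 mm across, in the other pocket. Which pocket holds which reel varies. Origin: centre of its underside, z along its axis.
- winder: Fixed winder head: base plate 130 x 180 x 14 mm, round dark seat 68 mm across with its top 20 mm above the table, upright steel spindle 22 mm in diameter, tapering from 62 mm above the seat to 10 mm across at its tip, 76 mm above the seat. 80 mm from the spindle along +y a 20 mm post carries the turnbutton. Origin: on the spindle's axis at table height; z up.
- seat (a point): Centre of the seat's top, on the spindle's axis: the centre of the reel's underside comes here. Axes as the winder.
- pivot (a point): Turnbutton's pivot on top of the post, 83 mm above the table, at the underside of the turnbutton's bar (a mounted reel's upper flange tops out 3 mm below). Axes as the winder, z up along the pivot.
- turnbutton (a joint): Turnbutton angle about its upright pivot (rad). 0 = closed at its stop: nose points at the spindle (winder -y) over the reel's flange, tail with peg to winder +y. Grows as it opens, anticlockwise from above, to 1.75; at 1.57 the peg points to winder -x. Stays where left; starts open, 1.0 to 1.6. Bar 106 x 20 x 8 mm; the nose ends 46 mm from the pivot.
- peg (a point): Middle of the turnbutton's black upright peg, 16 mm in diameter and 36 mm tall (91 to 127 mm above the table), 50 mm from the pivot on the tail; this point is 109 mm above the table. Its axes turn with the turnbutton; its y points from the pivot to the peg.
- wrench: Bystander: 160 mm steel wrench lying loose on the table between tray and winder. Origin at the middle of its underside.
- jar: Bystander: loose white jar, 60 mm across and 75 mm high, beyond the work. Origin at the centre of its underside.
- bin: Bystander: fixed low grey bin, 120 x 180 x 70 mm, beyond the work. Origin at the centre of its underside.

How it is judged:
By the outcome, as a careful person would: the job done as asked, in the order asked, and still so for the second after the job is handed in, with the robot touching nothing.
It also fails if it takes over 58 s, if anything falls off the work surface, if the arm or the gripper's body presses on something with over 40 N, if the wrist force passes 120 N, or if a joint passes its speed limit or range.

## Working session

There is one attempt and no reset: what is moved stays moved. The work goes in short steps, Python scripts to look and compute and a tool call to move; the robot and the scene stay as the last step left them, time stands still between calls to the robot, and variables do not carry over. Pictures are saved under pics/ and viewed, about 8 in all and at most 12, crops included, and the job is handed in when it is done.

Besides the shell and the picture viewer there is one more tool, called after "Request:" by a JSON object that holds its "name" and its "arguments", one argument or row to a line. carry_out: Moves the arm, as the interface text tells. Its arguments: {"type":"object","properties":{"increments":{"type":"array","items":{"type":"object","properties":{"dx":{"type":"number"},"dy":{"type":"number"},"dz":{"type":"number"},"rx":{"type":"number"},"ry":{"type":"number"},"rz":{"type":"number"},"gripper":{"type":"number"}}}},"force":{"type":"number"}},"required":["increments"]}

```bash
mkdir -p pics; cat > h.py <<'E'
from plant import *
import numpy as np, cv2
def cam(name):
    p=camera_params(name); K=np.array(p["K"])
    if "R" in p: return K,np.array(p["R"]),np.array(p["t"]).ravel()
    s=sense(); T=np.eye(4); T[:3,:3]=s["ee_rot"]; T[:3,3]=s["position"]
    W=np.linalg.inv(T@np.array(p["hand_eye"])); return K,W[:3,:3],W[:3,3]
def look(name,fn=None):
    c=cam(name); im,d=read_camera(name); im=im.copy()
    if fn: cv2.imwrite("pics/"+fn,im)
    return c,im,d
def ray(c,uv):
    K,R,t=c; v=R.T@np.linalg.solve(K,[uv[0],uv[1],1]); return -R.T@t,v
def atz(c,uv,z):
    o,v=ray(c,uv); return o+v*(z-o[2])/v[2]
def deproj(c,uv,d):
    o,v=ray(c,uv); return o+v*d
def tri(obs):
    A=np.zeros((3,3));b=np.zeros(3)
    for c,uv in obs:
        o,v=ray(c,uv);v=v/np.linalg.norm(v);P=np.eye(3)-np.outer(v,v);A+=P;b+=P@o
    x=np.linalg.solve(A,b); return x,[np.linalg.norm(proj(c,x)-uv) for c,uv in obs]
def proj(c,X):
    K,R,t=c; p=K@(R@X+t); return p[:2]/p[2]
E
python3 - <<'E'
from h import *
np.set_printoptions(precision=4,suppress=True)
ob={}
ims=[]
for n in ("scene","top"):
    c,im,d=look(n)
    np.save(n+"_d.npy",d)
    for l in ["reel_collar","reel","low_reel","seat","winder","pivot","peg","tray","wrench","jar"]:
        r=place_of(l,n)[:2]
        for q in r: print(n,l,np.round(q["uv"],1),round(q["score"],2))
        if r: ob.setdefault(l,[]).append((c,np.array(r[0]["uv"])))
    ims.append(im); cv2.imwrite(n+".png",im)
for l,o in ob.items():
    if len(o)==2: print(l,*tri(o))
cv2.imwrite("pics/a.png",cv2.resize(np.vstack(ims),None,fx=.78,fy=.78)); print(sense())
for n in("scene","top"): print(camera_params(n))
print(camera_params("wrist"))
E
```

```text
scene reel_collar [282.3 146.6] 0.66
scene reel [284.2 173.7] 0.91
scene low_reel [329.8 172.8] 0.96
scene low_reel [241.7 160.3] 0.54
scene seat [159.1 170.4] 0.61
scene winder [157.1 174.2] 0.91
scene pivot [182.1 166.9] 0.96
scene peg [197.6 148.7] 0.94
scene peg [329.7 173.2] 0.55
scene tray [306.6 193.3] 0.8
scene tray [158.3 176.4] 0.23
scene wrench [240.9 164.1] 0.87
scene wrench [189.3 260.4] 0.19
scene jar [289.1 274.1] 0.94
scene jar [191.2 259.5] 0.68
top reel_collar [226.5 228.9] 0.73
top reel [221.1 216.6] 0.55
top reel [330.9 211.9] 0.18
top low_reel [185.7 225.8] 0.86
top low_reel [334.2 212.2] 0.36
top seat [333.1 209.9] 0.63
top winder [331.2 212.3] 0.64
top pivot [312.4 198.5] 0.7
top peg [301.3 216.7] 0.57
top tray [206.7 216.8] 0.94
top tray [290.1 138.9] 0.71
top wrench [267.4 234.6] 0.7
top jar [211.1 141. ] 0.57
reel_collar [0.4865 0.1167 0.1213] [np.float64(0.8014519748620921), np.float64(0.7013583910587458)]
reel [0.5235 0.1328 0.0589] [np.float64(2.0190909808482997), np.float64(1.725453602465397)]
low_reel [0.4963 0.2443 0.0495] [np.float64(0.273948183512217
[... 1421 characters left out ...]
8289,  0.1325, -0.5435],
       [-0.5373, -0.0818, -0.8394]]), 't': array([ 0.039 , -0.4578,  1.6125])}
{'K': array([[449.2103,   0.    , 259.0664],
       [  0.    , 449.2103, 193.2655],
       [  0.    ,   0.    ,   1.    ]]), 'R': array([[-0.0081, -0.9997,  0.021 ],
       [-0.9973,  0.0066, -0.073 ],
       [ 0.0728, -0.0216, -0.9971]]), 't': array([0.027 , 0.5949, 1.3715])}
{'K': array([[341.9104,   0.    , 258.4511],
       [  0.    , 341.9104, 192.1786],
       [  0.    ,   0.    ,   1.    ]]), 'hand_eye': array([[-0.0005, -0.9583, -0.2858,  0.0727],
       [ 1.    , -0.0004, -0.0003,  0.0002],
       [ 0.0002, -0.2858,  0.9583, -0.1416],
       [ 0.    ,  0.    ,  0.    ,  1.    ]])}
```

View pics/a.png

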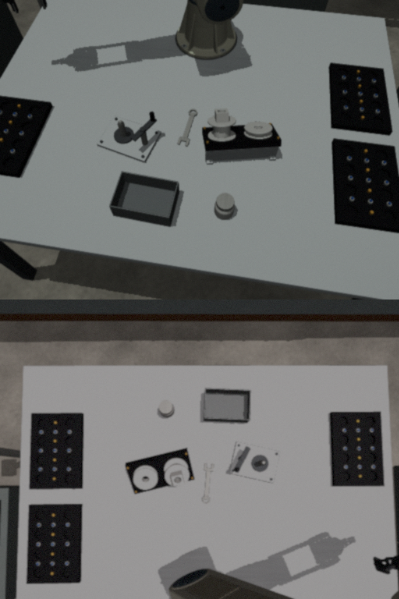

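The picture shows the tall reel in the right pocket as seen from the robot (scene px ~282,150). The low reel is in the left pocket (~330,172). The winder is at ~157,172 with its peg towards the robot, and the wrench lies between it and the tray. I'll swing the wrist camera over the winder.

Request:
{"name": "carry_out", "arguments": {
  "increments": [
    {"dx":0.049,"dy":-0.005,"dz":-0.006,"rz":-0.082},
    {"dx":0.049,"dy":-0.005,"dz":-0.006,"rz":-0.082},
    {"dx":0.049,"dy":-0.005,"dz":-0.006,"rz":-0.082},
    {"dx":0.049,"dy":-0.005,"dz":-0.006,"rz":-0.082},
    {"dx":0.049,"dy":-0.005,"dz":-0.006,"rz":-0.082},
    {"dx":0.049,"dy":-0.005,"dz":-0.006,"rz":-0.082},
    {"dx":0.049,"dy":-0.005,"dz":-0.006,"rz":-0.082},
    {"dx":0.049,"dy":-0.005,"dz":-0.006,"rz":-0.082},
    {"dx":0.049,"dy":-0.005,"dz":-0.006,"rz":-0.082},
    {"dx":0.0,"dy":0}
  ]
}}

```text
invalid input
```

Request:
{"name": "carry_out", "arguments": {
  "increments": [
    {"dx":0.04,"dy":-0.004,"dz":-0.005,"rx":0,"ry":0,"rz":-0.07,"gripper":1},
    {"dx":0.04,"dy":-0.004,"dz":-0.005,"rx":0,"ry":0,"rz":-0.07,"gripper":1},
    {"dx":0.04,"dy":-0.004,"dz":-0.005,"rx":0,"ry":0,"rz":-0.07,"gripper":1},
    {"dx":0.04,"dy":-0.004,"dz":-0.005,"rx":0,"ry":0,"rz":-0.07,"gripper":1},
    {"dx":0.04,"dy":-0.004,"dz":-0.005,"rx":0,"ry":0,"rz":-0.07,"gripper":1},
    {"dx":0.04,"dy":-0.004,"dz":-0.005,"rx":0,"ry":0,"rz":-0.07,"gripper":1}
  ]
}}

```text
time_s: 1.7
position: [0.4247, -0.4322, 0.2613]
ee_rot: [[0.69, 0.723, -0.001], [0.723, -0.69, -0.001], [-0.001, 0.0, -1.0]]
ft_force: [0.5, -1.2, -0.1]
gripper_width: 1.002
```

Request:
{"name": "carry_out", "arguments": {
  "increments": [
    {"dx":0.041,"dy":-0.004,"dz":-0.005,"rz":-0.07},
    {"dx":0.041,"dy":-0.004,"dz":-0.005,"rz":-0.07},
    {"dx":0.041,"dy":-0.004,"dz":-0.005,"rz":-0.07},
    {"dx":0.041,"dy":-0.004,"dz":-0.005,"rz":-0.07},
    {"dx":0.041,"dy":-0.004,"dz":-0.005,"rz":-0.07},
    {"dx":0.041,"dy":-0.004,"dz":-0.005,"rz":-0.07}
  ]
}}

```text
invalid input
```

```bash
cat > m.py <<'E'
from h import *
import sys,pickle,os
np.set_printoptions(precision=4,suppress=True)
fn=sys.argv[1]; labs=sys.argv[2].split(",")
f="obs.pkl"; ob=pickle.load(open(f,"rb")) if os.path.exists(f) else {}
c,im,d=look("wrist",fn)
s=sense(); print(s["time_s"],s["position"])
for l in labs:
    for q in place_of(l,"wrist")[:2]:
        u=np.array(q["uv"]); print(l,u.round(1),round(q["score"],2))
        if q is None or q["score"]<.4: continue
        ob.setdefault(l,[]).append((c,u)); break
for l in labs:
    if len(ob.get(l,[]))>1: print(l,*tri(ob[l]))
pickle.dump(ob,open(f,"wb"))
E
python3 m.py w1.png seat,pivot,peg,winder
```

```text
1.75 [ 0.4285 -0.4281  0.2622]
```

Request:
{"name": "carry_out", "arguments": {
  "increments": [
    {"dx":0.041,"dy":-0.004,"dz":-0.005,"rx":0,"ry":0,"rz":-0.07,"gripper":1},
    {"dx":0.041,"dy":-0.004,"dz":-0.005,"rx":0,"ry":0,"rz":-0.07,"gripper":1},
    {"dx":0.041,"dy":-0.004,"dz":-0.005,"rx":0,"ry":0,"rz":-0.07,"gripper":1},
    {"dx":0.041,"dy":-0.004,"dz":-0.005,"rx":0,"ry":0,"rz":-0.07,"gripper":1},
    {"dx":0.041,"dy":-0.004,"dz":-0.005,"rx":0,"ry":0,"rz":-0.07,"gripper":1},
    {"dx":0.041,"dy":-0.004,"dz":-0.005,"rx":0,"ry":0,"rz":-0.07,"gripper":1}
  ]
}}

```text
time_s: 2.55
position: [0.5368, -0.2229, 0.2886]
ee_rot: [[0.345, 0.939, -0.005], [0.939, -0.345, -0.003], [-0.004, -0.004, -1.0]]
ft_force: [0.0, -0.4, 0.4]
gripper_width: 0.999
```

```bash
python3 m.py w1.png seat,pivot,peg,winder
```

```text
2.6 [ 0.5385 -0.2179  0.2895]
seat [262.5 139.7] 0.95
pivot [246.3  61.2] 0.58
peg [195.3  46.9] 0.69
```

View pics/w1.png

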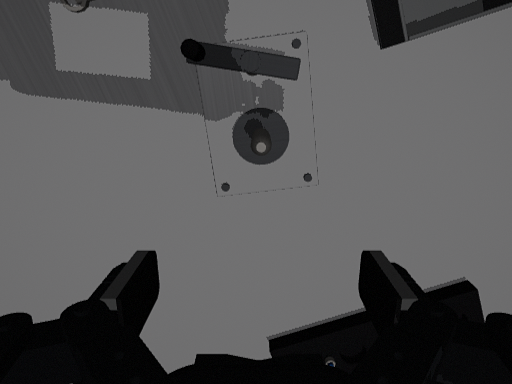

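The wrist picture shows the spindle tip at (261,147), the seat disc centre at about (261,136), the peg at (193,48) and the pivot at about (247,62). Next I'll take a second viewpoint further along.

Request:
{"name": "carry_out", "arguments": {
  "increments": [
    {"dx":0.04,"dy":0,"dz":0,"rx":0,"ry":0,"rz":-0.07,"gripper":1},
    {"dx":0.04,"dy":0,"dz":0,"rx":0,"ry":0,"rz":-0.07,"gripper":1},
    {"dx":0.02,"dy":0,"dz":0,"rx":0,"ry":0,"rz":-0.03,"gripper":1},
    {"dx":0,"dy":0,"dz":0,"rx":0,"ry":0,"rz":0,"gripper":1}
  ]
}}

```text
time_s: 3.2
position: [0.5644, -0.1349, 0.2865]
ee_rot: [[0.192, 0.981, -0.007], [0.981, -0.192, -0.005], [-0.006, -0.006, -1.0]]
ft_force: [0.4, -0.9, 0.3]
gripper_width: 0.999
```

```bash
python3 m.py w2.png seat,pivot,peg,winder,reel_collar
```

```text
3.25 [ 0.5642 -0.1359  0.2865]
seat [254.6 209. ] 0.64
pivot [254.7 154.1] 0.56
peg [203.8 139.9] 0.92
winder [251.4 201. ] 0.95
seat [ 0.5432 -0.2132 -0.002 ] [np.float64(1.0356585591975578), np.float64(0.978883868555506)]
pivot [ 0.5599 -0.1261  0.0761] [np.float64(0.8756547897676299), np.float64(0.8152387054091458)]
peg [ 0.5183 -0.0999  0.0969] [np.float64(2.3544979743838375), np.float64(2.2072751634280663)]
```

Request:
{"name": "carry_out", "arguments": {
  "increments": [
    {"dx":0.04,"dy":-0.012,"dz":-0.005,"rx":0,"ry":0,"rz":-0.08,"gripper":1},
    {"dx":0.04,"dy":-0.012,"dz":-0.005,"rx":0,"ry":0,"rz":-0.08,"gripper":1},
    {"dx":0.04,"dy":-0.012,"dz":-0.005,"rx":0,"ry":0,"rz":-0.08,"gripper":1},
    {"dx":0.04,"dy":-0.012,"dz":-0.005,"rx":0,"ry":0,"rz":-0.08,"gripper":1},
    {"dx":0,"dy":0,"dz":0,"rx":0,"ry":0,"rz":0,"gripper":1}
  ]
}}

```text
time_s: 4.0
position: [0.5277, 0.0257, 0.3065]
ee_rot: [[-0.126, 0.992, -0.007], [0.992, 0.126, -0.005], [-0.005, -0.007, -1.0]]
ft_force: [0.5, -1.0, -0.4]
gripper_width: 0.997
```

```bash
python3 m.py w3.png reel,reel_collar,low_reel,tray,peg
```

```text
4.05 [0.5284 0.024  0.3063]
reel [269.5  61.5] 0.73
reel_collar [226.   63.8] 0.96
tray [275.   13.3] 0.61
peg [237.2 274.9] 0.66
peg [ 0.5196 -0.1008  0.1095] [np.float64(3.3886729308983106), np.float64(3.174283181092156), np.float64(1.60209851511479)]
```

Request:
{"name": "carry_out", "arguments": {
  "increments": [
    {"dx":0.04,"dy":-0.015,"dz":0,"rx":0,"ry":0,"rz":-0.05,"gripper":1},
    {"dx":0.04,"dy":-0.015,"dz":0,"rx":0,"ry":0,"rz":-0.05,"gripper":1},
    {"dx":0,"dy":0,"dz":0,"rx":0,"ry":0,"rz":0,"gripper":1}
  ]
}}

```text
time_s: 4.6
position: [0.4884, 0.0946, 0.3043]
ee_rot: [[-0.212, 0.977, -0.008], [0.977, 0.212, -0.007], [-0.006, -0.01, -1.0]]
ft_force: [-0.3, -1.2, 0.1]
gripper_width: 1.002
```

```bash
python3 m.py t1.png reel,reel_collar,low_reel,tray; python3 - <<'E'
from h import *
d=look("wrist")[2]; np.save("t1_d.npy",d); print((d>0).mean())
E
```

```text
4.65 [0.4895 0.0932 0.3044]
reel [300.4 135.4] 0.57
reel_collar [263.9 147.1] 0.82
low_reel [249.3 328.3] 0.74
tray [303.6  80.4] 0.78
reel [0.5254 0.1267 0.0683] [np.float64(0.740549281730983), np.float64(0.6976111204509355)]
reel_collar [0.4868 0.1155 0.129 ] [np.float64(0.5489059984305003), np.float64(0.5153095339890243)]
tray [ 0.5247  0.1875 -0.0151] [np.float64(0.4898173140105539), np.float64(0.46327746485608645)]
0.996063232421875
```

View pics/t1.png

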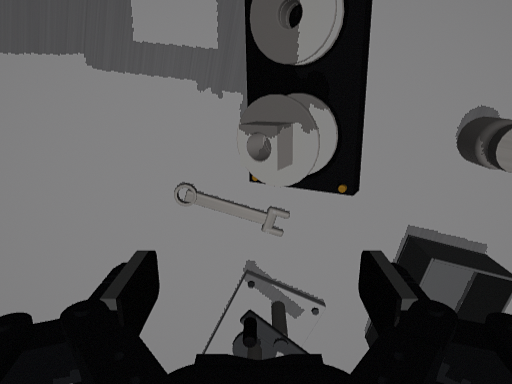

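The tall reel's square collar is at about (264,140), tilted to the left (towards the robot). Its lower flange extends to about (337,133), and the low reel is at (290,20). The wrench lies clear of both. I'll use the depth image to fit the flange plane and axis.

```bash
cat > fit.py <<'E'
from h import *
import pickle
np.set_printoptions(precision=4,suppress=True)
def pts(c,d,box):
    u0,u1,v0,v1=box; U,V=np.meshgrid(np.arange(u0,u1),np.arange(v0,v1)); z=d[v0:v1,u0:u1]
    K,R,t=c; P=np.stack([(U-K[0,2])/K[0,0]*z,(V-K[1,2])/K[1,1]*z,z],-1).reshape(-1,3)
    ok=P[:,2]>0; return (P[ok]-t)@R, np.stack([U,V],-1).reshape(-1,2)[ok]
def ransac(P,tol=.0015,n0=None,k=1500,seed=0):
    r=np.random.default_rng(seed); best=None;bs=0
    for _ in range(k):
        a=P[r.choice(len(P),3,replace=False)]; n=np.cross(a[1]-a[0],a[2]-a[0]); L=np.linalg.norm(n)
        if L<1e-6: continue
        n/=L; n*=np.sign(n[2])
        if n0 is not None and n@n0<.97: continue
        m=abs((P-a[0])@n)<tol
        if m.sum()>bs: bs=m.sum();best=m
    Q=P[best]; m=Q.mean(0); n=np.linalg.svd(Q-m)[2][2]; n*=np.sign(n[2]); return n,m,best
def circ(Q,n,m):
    e=np.cross([0,1,0],n);e/=np.linalg.norm(e);f=np.cross(n,e)
    xy=np.stack([(Q-m)@e,(Q-m)@f],-1).astype(np.float32)
    h=cv2.convexHull(xy)[:,0]; (x,y),r=cv2.minEnclosingCircle(xy); return m+e*x+f*y,r
E
python3 - <<'E'
from fit import *
c=cam("wrist"); d=np.load("t1_d.npy")
n0=np.array([-.49,-.1,.866])
P,_=pts(c,d,(225,345,85,195)); P=P[P[:,2]>.03]
left=P
for i in range(3):
    n,m,b=ransac(left,n0=n0/np.linalg.norm(n0)); Q=left[b]; C,r=circ(Q,n,m)
    print("n",n,"tilt",np.degrees(np.arccos(n[2])),"yaw",np.degrees(np.arctan2(-n[1],-n[0])),"N",b.sum(),"ctr",C,"r",r); left=left[~b]
# tray plate
P,_=pts(c,d,(248,365,0,190)); P=P[P[:,2]>.01]
n,m,b=ransac(P); print("plate",n,m,b.sum())
ob=pickle.load(open("obs.pkl","rb"))
for i,fn in enumerate(["w1.png","w2.png"]):
    cc=ob["seat"][i][0]; g=cv2.imread("pics/"+fn)
    s=[atz(cc,ob["seat"][i][1],.02),atz(cc,ob["pivot"][i][1],.083),atz(cc,ob["peg"][i][1],.109)]
    print(fn,*s)
print("w1 disc",atz(ob["seat"][0][0],(261,136),.02),"tip",atz(ob["seat"][0][0],(260.5,147),.096))
E
```

```text
n [-0.4853 -0.1137  0.867 ] tilt 29.89355521396711 yaw 13.184916008567175 N 3462 ctr [0.4972 0.119  0.107 ] r 0.046031270176172256
n [-0.4843 -0.1096  0.868 ] tilt 29.768610713174464 yaw 12.747311645612863 N 2906 ctr [0.5215 0.1207 0.0627] r 0.08253753930330276
n [-0.4875 -0.1131  0.8658] tilt 30.026757689664286 yaw 13.059843898641466 N 1128 ctr [0.4815 0.1155 0.1346] r 0.028036348521709442
plate [-0.4855 -0.1167  0.8664] [0.5349 0.1708 0.0771] 8175
w1.png [ 0.5454 -0.2104  0.02  ] [ 0.5591 -0.1266  0.083 ] [ 0.5219 -0.1024  0.109 ]
w2.png [ 0.5439 -0.2052  0.02  ] [ 0.5611 -0.125   0.083 ] [ 0.5185 -0.0982  0.109 ]
w1 disc [ 0.5452 -0.2057  0.02  ] tip [ 0.5443 -0.2061  0.096 ]
```

```bash
cat > plan.py <<'E'
from h import *
from scipy.spatial.transform import Rotation as Ro, Slerp
np.set_printoptions(precision=4,suppress=True)
def plan(p,R,N):
    """N equal steps: rotation even, world shift even; prints per-row tool-frame increments"""
    s=sense(); p0=np.array(s["position"]); R0=np.array(s["ee_rot"])
    w=Ro.from_matrix(R0.T@R).as_rotvec()
    print("total tool shift",R0.T@(p-p0),"rotvec",w,"per row",w/N)
    if N==1 or np.linalg.norm(w)<.03: print("row",R0.T@(p-p0)/N); return
    for k in range(N):
        Rk=R0@Ro.from_rotvec(w*k/N).as_matrix(); print((Rk.T@(p-p0)/N).round(4))
n=np.array([-.4856,-.113,.867]); n/=np.linalg.norm(n)
F=np.array([.4972,.119,.107])
def tilt():
    x=np.cross([0,0,1.],[-n[0],-n[1],0]);x/=np.linalg.norm(x); return np.stack([x,np.cross(-n,x),-n],1)
E
python3 -c "
from plan import *
plan(F+.07*n,tilt(),6)"
```

```text
total tool shift [ 0.0255 -0.0216  0.1368] rotvec [-0.5303  0.0117 -0.0162] per row [-0.0884  0.002  -0.0027]
[ 0.0043 -0.0036  0.0228]
[ 0.0042 -0.0056  0.0224]
[ 0.0042 -0.0075  0.0218]
[ 0.0042 -0.0094  0.0211]
[ 0.0042 -0.0112  0.0202]
[ 0.0042 -0.013   0.0191]
```

Request:
{"name": "carry_out", "arguments": {
  "increments": [
    {"dx":0.004,"dy":-0.004,"dz":0.023,"rx":-0.088,"ry":0.002,"rz":-0.003,"gripper":1},
    {"dx":0.004,"dy":-0.006,"dz":0.022,"rx":-0.088,"ry":0.002,"rz":-0.003,"gripper":1},
    {"dx":0.004,"dy":-0.0075,"dz":0.022,"rx":-0.088,"ry":0.002,"rz":-0.003,"gripper":1},
    {"dx":0.004,"dy":-0.009,"dz":0.021,"rx":-0.088,"ry":0.002,"rz":-0.003,"gripper":1},
    {"dx":0.004,"dy":-0.011,"dz":0.02,"rx":-0.088,"ry":0.002,"rz":-0.003,"gripper":1},
    {"dx":0.004,"dy":-0.013,"dz":0.019,"rx":-0.088,"ry":0.002,"rz":-0.003,"gripper":1},
    {"dx":0,"dy":0,"dz":0,"rx":0,"ry":0,"rz":0,"gripper":1}
  ]
}}

```text
time_s: 5.6
position: [0.4675, 0.1049, 0.1658]
ee_rot: [[-0.218, 0.835, 0.505], [0.976, 0.187, 0.111], [-0.001, 0.517, -0.856]]
ft_force: [-0.3, 0.8, 0.6]
gripper_width: 0.999
```

```bash
python3 -c "
from plan import *
plan(F+.07*n,tilt(),1)
plan(F,tilt(),4)
im=look('wrist','g1.png')"
```

```text
total tool shift [ 0.007  -0.0015 -0.0031] rotvec [ 0.0214  0.0057 -0.0069] per row [ 0.0214  0.0057 -0.0069]
row [ 0.007  -0.0015 -0.0031]
total tool shift [ 0.0074 -0.003   0.0669] rotvec [ 0.0214  0.0057 -0.0069] per row [ 0.0054  0.0014 -0.0017]
row [ 0.0019 -0.0007  0.0167]
```

View pics/g1.png

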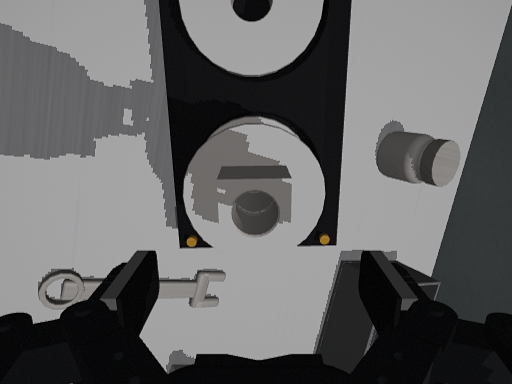

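The tool looks straight down the reel's axis, with the collar centred between the fingers (255,205) and its flats parallel to the pads. I'll correct the small offset, then refit the axis from here.

Request:
{"name": "carry_out", "arguments": {
  "increments": [
    {"dx":0.007,"dy":-0.0015,"dz":0.007,"rx":0.0214,"ry":0.0057,"rz":-0.007,"gripper":1},
    {"dx":0,"dy":0,"dz":0,"rx":0,"ry":0,"rz":0,"gripper":1}
  ]
}}

```text
time_s: 5.85
position: [0.4746, 0.113, 0.1639]
ee_rot: [[-0.225, 0.845, 0.485], [0.974, 0.196, 0.112], [-0.0, 0.498, -0.867]]
ft_force: [0.6, 0.0, -0.2]
gripper_width: 0.999
```

```bash
python3 - <<'E'
from plan import *; from fit import *
c,im,d=look("wrist")
P,_=pts(c,d,(170,345,110,260)); P=P[P[:,2]>.03]
left=P
for i in range(3):
    m_,mm,b=ransac(left,n0=n); C,r=circ(left[b],m_,mm); print(m_,b.sum(),C,r,"off from axis",(C-F)-((C-F)@n)*n,"h",(C-F)@n); left=left[~b]
plan(F,tilt(),3)
E
```

```text
[-0.4867 -0.1139  0.8661] 8684 [0.4968 0.1194 0.1068] 0.045735832303762436 off from axis [-0.0004  0.0004 -0.0002] h 9.268352134761637e-06
[-0.4871 -0.1138  0.8659] 8460 [0.5242 0.1244 0.0651] 0.08693285286426544 off from axis [ 0.0027 -0.0003  0.0015] h -0.05001264341548367
[-0.4862 -0.1138  0.8664] 3272 [0.4813 0.1163 0.1345] 0.027644271031022072 off from axis [-0.0004  0.0009 -0.0001] h 0.03191143497926747
total tool shift [ 0.0009 -0.0088  0.0612] rotvec [ 0.0008  0.001  -0.0008] per row [ 0.0003  0.0003 -0.0003]
row [ 0.0003 -0.0029  0.0204]
```

Request:
{"name": "carry_out", "arguments": {
  "increments": [
    {"dx":0.001,"dy":-0.009,"dz":0.005,"rx":0,"ry":0,"rz":0,"gripper":1},
    {"dx":0,"dy":0,"dz":0.02,"rx":0,"ry":0,"rz":0,"gripper":1},
    {"dx":0,"dy":0,"dz":0.02,"rx":0,"ry":0,"rz":0,"gripper":1},
    {"dx":0,"dy":0,"dz":0,"rx":0,"ry":0,"rz":0,"gripper":1},
    {"dx":0,"dy":0,"dz":0,"rx":0,"ry":0,"rz":0,"gripper":1}
  ]
}}

```text
time_s: 6.4
position: [0.493, 0.1184, 0.1223]
ee_rot: [[-0.226, 0.842, 0.489], [0.974, 0.195, 0.113], [-0.0, 0.502, -0.865]]
ft_force: [-0.3, -0.4, 0.5]
gripper_width: 0.998
```

```bash
python3 -c "
from plan import *
plan(F,tilt(),1)"
```

```text
total tool shift [-0.0003 -0.004   0.0153] rotvec [ 0.0043  0.001  -0.0007] per row [ 0.0043  0.001  -0.0007]
row [-0.0003 -0.004   0.0153]
```

Request:
{"name": "carry_out", "arguments": {
  "increments": [
    {"dx":0,"dy":-0.004,"dz":0.008,"rx":0.004,"ry":0,"rz":0,"gripper":1},
    {"dx":0,"dy":0,"dz":0.007,"rx":0,"ry":0,"rz":0,"gripper":1},
    {"dx":0,"dy":0,"dz":0,"rx":0,"ry":0,"rz":0,"gripper":1},
    {"dx":0,"dy":0,"dz":0,"rx":0,"ry":0,"rz":0,"gripper":1}
  ]
}}

```text
time_s: 6.8
position: [0.4972, 0.1193, 0.1078]
ee_rot: [[-0.226, 0.844, 0.487], [0.974, 0.196, 0.112], [-0.001, 0.5, -0.866]]
ft_force: [0.4, -0.2, 0.1]
gripper_width: 1.0
```

```bash
python3 -c "
from plan import *
plan(F,tilt(),1)"
```

```text
total tool shift [-0.0003 -0.0005  0.0006] rotvec [ 0.0017  0.001  -0.0007] per row [ 0.0017  0.001  -0.0007]
row [-0.0003 -0.0005  0.0006]
```

Request:
{"name": "carry_out", "arguments": {
  "increments": [
    {"dx":0,"dy":0,"dz":0,"rx":0,"ry":0,"rz":0,"gripper":0.3},
    {"dx":0,"dy":0,"dz":0,"rx":0,"ry":0,"rz":0,"gripper":0.3},
    {"dx":0,"dy":0,"dz":0,"rx":0,"ry":0,"rz":0,"gripper":0.3},
    {"dx":0,"dy":0,"dz":0,"rx":0,"ry":0,"rz":0,"gripper":0.3},
    {"dx":0,"dy":0,"dz":0,"rx":0,"ry":0,"rz":0,"gripper":0.3},
    {"dx":0,"dy":0,"dz":0,"rx":0,"ry":0,"rz":0,"gripper":0.3},
    {"dx":0,"dy":0,"dz":0,"rx":0,"ry":0,"rz":0,"gripper":0.3}
  ],
  "force": 70
}}

```text
time_s: 7.5
position: [0.4969, 0.1192, 0.1084]
ee_rot: [[-0.226, 0.843, 0.488], [0.974, 0.196, 0.112], [-0.001, 0.5, -0.866]]
ft_force: [0.3, 0.4, -1.0]
gripper_width: 0.456
```

Request:
{"name": "carry_out", "arguments": {
  "increments": [
    {"dx":0,"dy":0,"dz":0,"rx":0,"ry":0,"rz":0,"gripper":0},
    {"dx":0,"dy":0,"dz":0,"rx":0,"ry":0,"rz":0,"gripper":0},
    {"dx":0,"dy":0,"dz":0,"rx":0,"ry":0,"rz":0,"gripper":0},
    {"dx":0,"dy":0,"dz":-0.008,"rx":0,"ry":0,"rz":0,"gripper":0},
    {"dx":0,"dy":0,"dz":-0.012,"rx":0,"ry":0,"rz":0,"gripper":0},
    {"dx":0,"dy":0,"dz":-0.015,"rx":0,"ry":0,"rz":0,"gripper":0},
    {"dx":0,"dy":0,"dz":-0.02,"rx":0,"ry":0,"rz":0,"gripper":0}
  ],
  "force": 70
}}

```text
time_s: 8.2
position: [0.4676, 0.1126, 0.1557]
ee_rot: [[-0.226, 0.846, 0.483], [0.974, 0.196, 0.112], [-0.0, 0.495, -0.869]]
ft_force: [0.7, 0.2, -3.0]
gripper_width: 0.46
```

```bash
python3 -c "
from plan import *
a=np.radians(90+8)
x=np.array([np.cos(a),np.sin(a),0]);z=np.array([0,0,-1.]);R=np.stack([x,np.cross(z,x),z],1)
plan(np.array([.50,.08,.27]),R,7)"
```

```text
total tool shift [-0.0391  0.0776 -0.0873] rotvec [ 0.5179 -0.0226  0.0863] per row [ 0.074  -0.0032  0.0123]
[-0.0056  0.0111 -0.0125]
[-0.0055  0.0102 -0.0132]
[-0.0054  0.0093 -0.0139]
[-0.0054  0.0083 -0.0146]
[-0.0053  0.0072 -0.0151]
[-0.0053  0.0062 -0.0156]
[-0.0053  0.0051 -0.016 ]
```

Request:
{"name": "carry_out", "arguments": {
  "increments": [
    {"dx":0,"dy":0.008,"dz":-0.018,"rx":0,"ry":0,"rz":0,"gripper":0},
    {"dx":-0.006,"dy":0.01,"dz":-0.013,"rx":0.074,"ry":-0.003,"rz":0.012,"gripper":0},
    {"dx":-0.006,"dy":0.01,"dz":-0.014,"rx":0.074,"ry":-0.003,"rz":0.012,"gripper":0},
    {"dx":-0.006,"dy":0.009,"dz":-0.014,"rx":0.074,"ry":-0.003,"rz":0.012,"gripper":0},
    {"dx":-0.006,"dy":0.008,"dz":-0.015,"rx":0.074,"ry":-0.003,"rz":0.012,"gripper":0},
    {"dx":-0.006,"dy":0.007,"dz":-0.015,"rx":0.074,"ry":-0.003,"rz":0.012,"gripper":0},
    {"dx":-0.006,"dy":0.006,"dz":-0.015,"rx":0.074,"ry":-0.003,"rz":0.012,"gripper":0},
    {"dx":-0.005,"dy":0.005,"dz":-0.01,"rx":0.074,"ry":-0.003,"rz":0.012,"gripper":0},
    {"dx":0,"dy":0,"dz":0,"rx":0,"ry":0,"rz":0,"gripper":0}
  ]
}}

```text
time_s: 9.1
position: [0.4885, 0.0747, 0.2928]
ee_rot: [[-0.143, 0.989, -0.023], [0.99, 0.143, 0.002], [0.006, -0.023, -1.0]]
ft_force: [0.4, -0.3, -1.9]
gripper_width: 0.457
```

```bash
python3 - <<'E'
from plan import *
s=sense(); print(s["time_s"],s["position"],s["ee_rot"],s["ft_force"],s["gripper_width"])
c,im,d=look("wrist","h1.png"); np.save("h1_d.npy",d)
a=np.radians(90-11)
x=np.array([np.cos(a),np.sin(a),0]);z=np.array([0,0,-1.]);R=np.stack([x,np.cross(z,x),z],1)
plan(np.array([.51,-.235,.30]),R,8)
E
```

```text
9.1 [0.4885 0.0747 0.2928] [[-0.1433  0.9894 -0.0233]
 [ 0.9897  0.1434  0.0022]
 [ 0.0056 -0.0228 -0.9997]] [ 0.3922 -0.3468 -1.8956] 0.4572980252457475
total tool shift [-0.3097 -0.0223 -0.0094] rotvec [-0.0232 -0.0019  0.3362] per row [-0.0029 -0.0002  0.042 ]
[-0.0387 -0.0028 -0.0012]
[-0.0388 -0.0012 -0.0012]
[-0.0388  0.0005 -0.0012]
[-0.0388  0.0021 -0.0011]
[-0.0386  0.0037 -0.0011]
[-0.0384  0.0054 -0.0011]
[-0.0382  0.007  -0.0011]
[-0.0379  0.0086 -0.001 ]
```

View pics/h1.png

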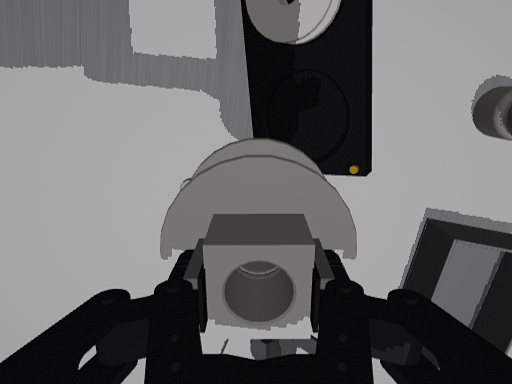

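The reel is held squarely with its flats on the pads. The empty pocket is at (305,115), and the low reel and jar look undisturbed. I'll carry it past the winder so the camera can see the spindle beyond the reel.

Request:
{"name": "carry_out", "arguments": {
  "increments": [
    {"dx":-0.037,"dy":0,"dz":0,"rx":-0.003,"ry":0,"rz":0.037,"gripper":0},
    {"dx":-0.037,"dy":0.0015,"dz":0,"rx":-0.003,"ry":0,"rz":0.037,"gripper":0},
    {"dx":-0.037,"dy":0.003,"dz":0,"rx":-0.003,"ry":0,"rz":0.037,"gripper":0},
    {"dx":-0.037,"dy":0.0045,"dz":0,"rx":-0.003,"ry":0,"rz":0.037,"gripper":0},
    {"dx":-0.037,"dy":0.006,"dz":0,"rx":-0.003,"ry":0,"rz":0.037,"gripper":0},
    {"dx":-0.037,"dy":0.0075,"dz":0,"rx":-0.003,"ry":0,"rz":0.037,"gripper":0},
    {"dx":-0.037,"dy":0.009,"dz":0,"rx":-0.003,"ry":0,"rz":0.037,"gripper":0},
    {"dx":-0.037,"dy":0.0105,"dz":0,"rx":-0.003,"ry":0,"rz":0.037,"gripper":0},
    {"dx":-0.037,"dy":0.012,"dz":0,"rx":0,"ry":0,"rz":0.037,"gripper":0},
    {"dx":0,"dy":0,"dz":0,"rx":0,"ry":0,"rz":0,"gripper":0}
  ]
}}

```text
time_s: 10.15
position: [0.5282, -0.2644, 0.2813]
ee_rot: [[0.189, 0.982, 0.008], [0.982, -0.189, 0.008], [0.009, 0.006, -1.0]]
ft_force: [0.1, 0.4, -0.9]
gripper_width: 0.459
```

Request:
{"name": "carry_out", "arguments": {
  "increments": [
    {"dx":0,"dy":0,"dz":0,"rx":0,"ry":0,"rz":0,"gripper":0},
    {"dx":0,"dy":0,"dz":0,"rx":0,"ry":0,"rz":0,"gripper":0}
  ]
}}

```text
time_s: 10.35
position: [0.5259, -0.2629, 0.2798]
ee_rot: [[0.189, 0.982, 0.007], [0.982, -0.19, 0.01], [0.011, 0.005, -1.0]]
ft_force: [0.4, 0.3, -2.4]
gripper_width: 0.46
```

```bash
python3 - <<'E'
from plan import *; from fit import *
s=sense(); print(s["time_s"],s["position"],s["ee_rot"],s["ft_force"],s["gripper_width"])
c,im,d=look("wrist","k1.png"); np.save("k1_d.npy",d)
for l in ("seat","pivot","peg"):
    for q in place_of(l,"wrist")[:1]:
        print(l,q, atz(c,q["uv"],dict(seat=.02,pivot=.083,peg=.109)[l]))
R=np.array(s["ee_rot"]);p=np.array(s["position"])
P,_=pts(c,d,(150,365,130,340)); P=(P-p)@R  # tool frame
P=P[(abs(P[:,2])<.2)&(np.linalg.norm(P[:,:2],axis=1)<.06)]
for zlo,zhi in((-.05,-.02),(-.01,.015),(.04,.07)):
    Q=P[(P[:,2]>zlo)&(P[:,2]<zhi)]
    if len(Q)>200:
        nn,m,b=ransac(Q,n0=np.array([0,0,1.]),tol=.001); C,r=circ(Q[b],nn,m); print("tool z",zlo,nn,b.sum(),C,r)
# seat: horizontal points at z~.02 ; spindle
P,uv=pts(c,d,(170,350,0,145))
for z0,z1 in((.010,.017),(.017,.025),(.03,.075),(.083,.100)):
    k=(P[:,2]>z0)&(P[:,2]<z1)&(np.linalg.norm(P[:,:2]-[.5445,-.206],axis=1)<.04); print(z0,k.sum(),P[k].mean(0) if k.any() else "",circ(P[k],np.array([0,0,1.]),P[k].mean(0)) if k.sum()>5 else "")
E
```

```text
10.35 [ 0.5259 -0.2629  0.2798] [[ 0.1895  0.9819  0.007 ]
 [ 0.9818 -0.1896  0.0096]
 [ 0.0108  0.0051 -0.9999]] [ 0.3513  0.2788 -2.4078] 0.459683559596863
seat {'uv': [264.0, 106.1], 'score': 0.92} [ 0.5444 -0.2073  0.02  ]
pivot {'uv': [266.5, 16.2], 'score': 0.77} [ 0.5603 -0.1284  0.083 ]
tool z -0.05 [ 0.005  -0.0041  1.    ] 6442 [ 0.0062 -0.0001 -0.0305] 0.03328872472047806
tool z -0.01 [ 0.0001 -0.0047  1.    ] 10411 [ 0.0007 -0.0002  0.0014] 0.045527711510658264
tool z 0.04 [ 0.0011 -0.0067  1.    ] 1363 [ 0.023  -0.0005  0.0534] 0.039292559027671814
0.01 999 [ 0.5449 -0.2014  0.0132] (array([ 0.5445, -0.2061,  0.0132]), 0.04003450274467468)
0.017 2424 [ 0.5444 -0.2056  0.0192] (array([ 0.5443, -0.2066,  0.0192]), 0.03406907618045807)
0.03 2 [ 0.5402 -0.1985  0.0577] 
0.083 347 [ 0.5444 -0.2063  0.0902] (array([ 0.5445, -0.2063,  0.0902]), 0.010513520799577236)
```

View pics/k1.png

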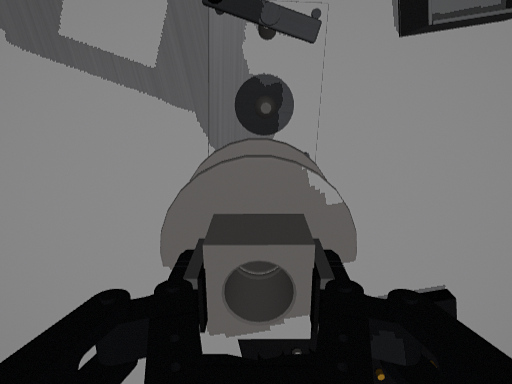

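The spindle tip is at (266,105) and the seat disc at (264,104). Depth gives seat (0.5444, -0.2064) with radius 34 mm and height 19–20 mm, which fits the given sizes. The reel's axis is within 1 mm of the tool's axis.

```bash
cat >> plan.py <<'E'
S=np.array([.5444,-.2064,0])
def down(deg):
    a=np.radians(deg); x=np.array([np.cos(a),np.sin(a),0]);z=np.array([0,0,-1.]);return np.stack([x,np.cross(z,x),z],1)
def over(h): 
    R=down(79); return S+[0,0,h+.0614]-R[:,0]*.0007,R
E
python3 -c "
from plan import *
p,R=over(.13); print(p); plan(p,R,1)"
```

```text
[ 0.5443 -0.2071  0.1914]
total tool shift [0.0571 0.0062 0.0896] rotvec [ 0.0056 -0.0104  0.0022] per row [ 0.0056 -0.0104  0.0022]
row [0.0571 0.0062 0.0896]
```

Request:
{"name": "carry_out", "arguments": {
  "increments": [
    {"dx":0.028,"dy":0.003,"dz":0.01,"rx":0.003,"ry":-0.005,"rz":0.001,"gripper":0},
    {"dx":0.029,"dy":0.003,"dz":0.02,"rx":0.003,"ry":-0.005,"rz":0.001,"gripper":0},
    {"dx":0,"dy":0,"dz":0.02,"rx":0,"ry":0,"rz":0,"gripper":0},
    {"dx":0,"dy":0,"dz":0.02,"rx":0,"ry":0,"rz":0,"gripper":0},
    {"dx":0,"dy":0,"dz":0.015,"rx":0,"ry":0,"rz":0,"gripper":0},
    {"dx":0,"dy":0,"dz":0,"rx":0,"ry":0,"rz":0,"gripper":0},
    {"dx":0,"dy":0,"dz":0,"rx":0,"ry":0,"rz":0,"gripper":0}
  ]
}}

```text
time_s: 11.25
position: [0.5464, -0.2013, 0.1959]
ee_rot: [[0.184, 0.983, 0.005], [0.983, -0.184, -0.002], [-0.001, 0.006, -1.0]]
ft_force: [-0.4, -0.0, -2.4]
gripper_width: 0.455
```

```bash
python3 -c "
from plan import *
p,R=over(.08); print(p); plan(p,R,1);print(sense()['position'])"
```

```text
[ 0.5443 -0.2071  0.1414]
total tool shift [-0.006  -0.0014  0.0545] rotvec [0.0055 0.0005 0.0072] per row [0.0055 0.0005 0.0072]
row [-0.006  -0.0014  0.0545]
[ 0.5464 -0.2013  0.1959]
```

Request:
{"name": "carry_out", "arguments": {
  "increments": [
    {"dx":-0.006,"dy":-0.0014,"dz":0.01,"rx":0.0055,"ry":0,"rz":0.007,"gripper":0},
    {"dx":0,"dy":0,"dz":0.01,"rx":0,"ry":0,"rz":0,"gripper":0},
    {"dx":0,"dy":0,"dz":0.01,"rx":0,"ry":0,"rz":0,"gripper":0},
    {"dx":0,"dy":0,"dz":0,"rx":0,"ry":0,"rz":0,"gripper":0},
    {"dx":0,"dy":0,"dz":0,"rx":0,"ry":0,"rz":0,"gripper":0}
  ]
}}

```text
time_s: 11.75
position: [0.5449, -0.2081, 0.1656]
ee_rot: [[0.191, 0.982, 0.003], [0.982, -0.191, -0.002], [-0.001, 0.003, -1.0]]
ft_force: [-0.9, -0.5, -0.2]
gripper_width: 0.459
```

```bash
python3 -c "
from plan import *
p,R=over(.07); print(p); plan(p,R,1);s=sense();print(s['position'],s['ft_force'],s['gripper_width'])"
```

```text
[ 0.5443 -0.2071  0.1314]
total tool shift [ 0.0009 -0.0009  0.0342] rotvec [ 0.003   0.0011 -0.0006] per row [ 0.003   0.0011 -0.0006]
row [ 0.0009 -0.0009  0.0342]
[ 0.5449 -0.2081  0.1656] [-0.9106 -0.4899 -0.2358] 0.45877625002569283
```

Request:
{"name": "carry_out", "arguments": {
  "increments": [
    {"dx":0.001,"dy":-0.001,"dz":0.002,"rx":0.003,"ry":0.001,"rz":0,"gripper":0},
    {"dx":0,"dy":0,"dz":0.008,"rx":0,"ry":0,"rz":0,"gripper":0},
    {"dx":0,"dy":0,"dz":0.008,"rx":0,"ry":0,"rz":0,"gripper":0},
    {"dx":0,"dy":0,"dz":0.008,"rx":0,"ry":0,"rz":0,"gripper":0},
    {"dx":0,"dy":0,"dz":0,"rx":0,"ry":0,"rz":0,"gripper":0}
  ]
}}

```text
time_s: 12.25
position: [0.5443, -0.2069, 0.1379]
ee_rot: [[0.191, 0.982, 0.001], [0.982, -0.191, -0.0], [-0.0, 0.001, -1.0]]
ft_force: [-0.6, -0.2, -2.3]
gripper_width: 0.458
```

```bash
python3 -c "
from plan import *
p,R=over(.02); print(p); plan(p,R,1);s=sense();print(s['position'],s['ft_force'],s['gripper_width'])"
```

```text
[ 0.5443 -0.2071  0.0814]
total tool shift [-0.0002 -0.0001  0.0565] rotvec [ 0.0006  0.0002 -0.0005] per row [ 0.0006  0.0002 -0.0005]
row [-0.0002 -0.0001  0.0565]
[ 0.5443 -0.2069  0.1379] [-0.6297 -0.229  -2.2637] 0.4581295856024183
```

Underside is at about 76 mm, over the taper, aligned within 0.3 mm and with no side force. I'll continue down.

Request:
{"name": "carry_out", "arguments": {
  "increments": [
    {"dx":0,"dy":0,"dz":0.008,"rx":0,"ry":0,"rz":0,"gripper":0},
    {"dx":0,"dy":0,"dz":0.008,"rx":0,"ry":0,"rz":0,"gripper":0},
    {"dx":0,"dy":0,"dz":0.008,"rx":0,"ry":0,"rz":0,"gripper":0},
    {"dx":0,"dy":0,"dz":0,"rx":0,"ry":0,"rz":0,"gripper":0}
  ]
}}

```text
time_s: 12.65
position: [0.5442, -0.2068, 0.1114]
ee_rot: [[0.191, 0.982, 0.0], [0.982, -0.191, -0.0], [-0.0, 0.0, -1.0]]
ft_force: [-0.6, -0.2, -1.3]
gripper_width: 0.452
```

Request:
{"name": "carry_out", "arguments": {
  "increments": [
    {"dx":0,"dy":0,"dz":0.008,"rx":0,"ry":0,"rz":0,"gripper":0},
    {"dx":0,"dy":0,"dz":0.008,"rx":0,"ry":0,"rz":0,"gripper":0},
    {"dx":0,"dy":0,"dz":0.006,"rx":0,"ry":0,"rz":0,"gripper":0},
    {"dx":0,"dy":0,"dz":0,"rx":0,"ry":0,"rz":0,"gripper":0}
  ]
}}

```text
time_s: 13.05
position: [0.5443, -0.2069, 0.0873]
ee_rot: [[0.191, 0.982, 0.0], [0.982, -0.191, -0.0], [-0.0, 0.0, -1.0]]
ft_force: [-0.7, -0.2, -1.8]
gripper_width: 0.457
```

```bash
python3 -c "
from plan import *
p,R=over(.02); print(p); plan(p,R,1);s=sense();print(s['position'],s['ft_force'],s['gripper_width'])"
```

```text
[ 0.5443 -0.2071  0.0814]
total tool shift [-0.0002 -0.      0.0059] rotvec [ 0.0001  0.0001 -0.0005] per row [ 0.0001  0.0001 -0.0005]
row [-0.0002 -0.      0.0059]
[ 0.5443 -0.2069  0.0873] [-0.7159 -0.1518 -1.8318] 0.4569742635742875
```

Request:
{"name": "carry_out", "arguments": {
  "increments": [
    {"dx":0,"dy":0,"dz":0.003,"rx":0,"ry":0,"rz":0,"gripper":0},
    {"dx":0,"dy":0,"dz":0.002,"rx":0,"ry":0,"rz":0,"gripper":0},
    {"dx":0,"dy":0,"dz":0,"rx":0,"ry":0,"rz":0,"gripper":0}
  ]
}}

```text
time_s: 13.35
position: [0.5446, -0.2069, 0.082]
ee_rot: [[0.191, 0.982, 0.0], [0.982, -0.191, -0.0], [-0.0, 0.0, -1.0]]
ft_force: [0.3, 0.4, -0.9]
gripper_width: 0.456
```

Request:
{"name": "carry_out", "arguments": {
  "increments": [
    {"dx":0,"dy":0,"dz":0.001,"rx":0,"ry":0,"rz":0,"gripper":0},
    {"dx":0,"dy":0,"dz":0.001,"rx":0,"ry":0,"rz":0,"gripper":0}
  ]
}}

```text
time_s: 13.55
position: [0.5449, -0.207, 0.0806]
ee_rot: [[0.191, 0.982, 0.001], [0.982, -0.191, -0.0], [-0.0, 0.001, -1.0]]
ft_force: [-3.7, 2.8, 12.3]
gripper_width: 0.456
```

The tool feels 12 N upward at 0.8 mm below the expected height, so the reel is on its seat. I'll ease off and open.

Request:
{"name": "carry_out", "arguments": {
  "increments": [
    {"dx":0,"dy":0,"dz":-0.0004,"rx":0,"ry":0,"rz":0,"gripper":0.5},
    {"dx":0,"dy":0,"dz":0,"rx":0,"ry":0,"rz":0,"gripper":0.6},
    {"dx":0,"dy":0,"dz":0,"rx":0,"ry":0,"rz":0,"gripper":0.8},
    {"dx":0,"dy":0,"dz":0,"rx":0,"ry":0,"rz":0,"gripper":0.8},
    {"dx":0,"dy":0,"dz":0,"rx":0,"ry":0,"rz":0,"gripper":0.8},
    {"dx":0,"dy":0,"dz":0,"rx":0,"ry":0,"rz":0,"gripper":0.8}
  ]
}}

```text
time_s: 14.15
position: [0.5459, -0.2074, 0.082]
ee_rot: [[0.191, 0.982, 0.003], [0.982, -0.191, -0.001], [-0.001, 0.004, -1.0]]
ft_force: [-0.3, 0.1, -0.5]
gripper_width: 0.803
```

Request:
{"name": "carry_out", "arguments": {
  "increments": [
    {"dx":0,"dy":0,"dz":-0.015,"rx":0,"ry":0,"rz":0,"gripper":0.8},
    {"dx":0,"dy":0,"dz":-0.03,"rx":0,"ry":0,"rz":0,"gripper":0.8},
    {"dx":0,"dy":0,"dz":-0.04,"rx":0,"ry":0,"rz":0,"gripper":0.8},
    {"dx":0,"dy":0,"dz":-0.04,"rx":0,"ry":0,"rz":0,"gripper":0.8},
    {"dx":-0.02,"dy":0,"dz":-0.03,"rx":0,"ry":0,"rz":0,"gripper":0.8},
    {"dx":0,"dy":0,"dz":0,"rx":0,"ry":0,"rz":0,"gripper":0.8},
    {"dx":0,"dy":0,"dz":0,"rx":0,"ry":0,"rz":0,"gripper":0.8}
  ]
}}

```text
time_s: 14.85
position: [0.541, -0.227, 0.2486]
ee_rot: [[0.191, 0.982, 0.004], [0.982, -0.191, -0.002], [-0.001, 0.005, -1.0]]
ft_force: [0.6, 0.4, -0.5]
gripper_width: 0.803
```

```bash
python3 - <<'E'
from plan import *; from fit import *
s=sense(); print(s["time_s"],s["position"],s["ft_force"])
c,im,d=look("wrist","r1.png"); np.save("r1_d.npy",d)
for l in ("pivot","peg","reel_collar","reel"):
    for q in place_of(l,"wrist")[:1]:
        print(l,q, atz(c,q["uv"],dict(reel=.02,reel_collar=.1,pivot=.083,peg=.109)[l]))
P,uv=pts(c,d,(120,390,0,260))
k=np.linalg.norm(P[:,:2]-S[:2],axis=1)<.06
for z0,z1 in((.07,.088),(.105,.118)):
    Q=P[k&(P[:,2]>z0)&(P[:,2]<z1)]
    n_,m,b=ransac(Q,n0=np.array([0,0,1.])); print(z0,n_,b.sum(),circ(Q[b],n_,m))
# peg top
Q=P[(P[:,2]>.120)&(P[:,2]<.135)&(np.linalg.norm(P[:,:2]-[.5603,-.1284],axis=1)<.075)]
if len(Q)>5: print("pegtop",len(Q),circ(Q,np.array([0,0,1.]),Q.mean(0)))
E
```

```text
14.85 [ 0.541  -0.227   0.2486] [ 0.5675  0.448  -0.4824]
pivot {'uv': [259.7, 52.4], 'score': 0.92} [ 0.5624 -0.1265  0.083 ]
peg {'uv': [199.8, 26.2], 'score': 0.63} [ 0.5211 -0.1025  0.109 ]
reel_collar {'uv': [256.8, 154.2], 'score': 0.81} [ 0.544  -0.2073  0.1   ]
reel {'uv': [257.6, 139.6], 'score': 0.89} [ 0.5451 -0.2061  0.02  ]
0.07 [-0.0006 -0.0004  1.    ] 4985 (array([ 0.5445, -0.2067,  0.0791]), 0.04583429917693138)
0.105 [0.0006 0.002  1.    ] 1525 (array([ 0.5447, -0.2069,  0.1111]), 0.028018232434988022)
pegtop 438 (array([ 0.519 , -0.1046,  0.1258]), 0.008038925938308239)
```

View pics/r1.png

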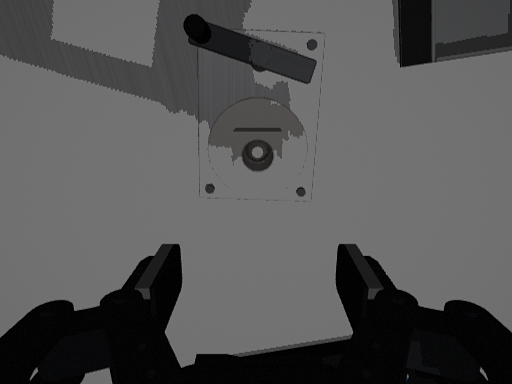

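The reel sits upright and home: its flange top is at 79.1 mm, level within 0.1 degrees and centred, and the spindle tip shows in the bore at (257,153). The peg top is at (196,27), world (0.519, -0.1046). Next I'll go to the peg with the jaws set along its tangent.

```bash
python3 -c "
from plan import *
plan(np.array([.519,-.1046,.19]),down(150.5),10)"
```

```text
total tool shift [ 0.1155 -0.0441  0.056 ] rotvec [ 0.0005  0.001  -1.2472] per row [ 0.      0.0001 -0.1247]
[ 0.0115 -0.0044  0.0056]
[ 0.012  -0.0029  0.0056]
[ 0.0123 -0.0014  0.0056]
[0.0124 0.0001 0.0056]
[0.0122 0.0017 0.0056]
[0.0119 0.0032 0.0056]
[0.0115 0.0046 0.0056]
[0.0108 0.006  0.0056]
[0.01   0.0073 0.0056]
[0.009  0.0085 0.0056]
```

Request:
{"name": "carry_out", "arguments": {
  "increments": [
    {"dx":0.0115,"dy":-0.0044,"dz":0.003,"rx":0,"ry":0,"rz":-0.125,"gripper":0.6},
    {"dx":0.012,"dy":-0.003,"dz":0.004,"rx":0,"ry":0,"rz":-0.125,"gripper":0.6},
    {"dx":0.012,"dy":-0.0014,"dz":0.005,"rx":0,"ry":0,"rz":-0.125,"gripper":0.6},
    {"dx":0.012,"dy":0,"dz":0.005,"rx":0,"ry":0,"rz":-0.125,"gripper":0.6},
    {"dx":0.012,"dy":0.0017,"dz":0.005,"rx":0,"ry":0,"rz":-0.125,"gripper":0.6},
    {"dx":0.012,"dy":0.003,"dz":0.005,"rx":0,"ry":0,"rz":-0.125,"gripper":0.6},
    {"dx":0.0115,"dy":0.0046,"dz":0.005,"rx":0,"ry":0,"rz":-0.125,"gripper":0.6},
    {"dx":0.011,"dy":0.006,"dz":0.005,"rx":0,"ry":0,"rz":-0.125,"gripper":0.6},
    {"dx":0.01,"dy":0.007,"dz":0.005,"rx":0,"ry":0,"rz":-0.125,"gripper":0.6},
    {"dx":0.009,"dy":0.0085,"dz":0.005,"rx":0,"ry":0,"rz":-0.125,"gripper":0.6}
  ]
}}

```text
time_s: 16.1
position: [0.5095, -0.0987, 0.187]
ee_rot: [[-0.895, 0.446, -0.018], [0.446, 0.895, 0.005], [0.018, -0.004, -1.0]]
ft_force: [0.1, -0.1, 0.2]
gripper_width: 0.602
```

Request:
{"name": "carry_out", "arguments": {
  "increments": [
    {"dx":0,"dy":0,"dz":0,"rx":0,"ry":0,"rz":0,"gripper":0.6},
    {"dx":0,"dy":0,"dz":0,"rx":0,"ry":0,"rz":0,"gripper":0.6}
  ]
}}

```text
time_s: 16.3
position: [0.5079, -0.0971, 0.1849]
ee_rot: [[-0.895, 0.445, -0.022], [0.445, 0.895, 0.006], [0.023, -0.005, -1.0]]
ft_force: [0.5, -0.5, -0.2]
gripper_width: 0.599
```

```bash
python3 - <<'E'
from plan import *; from fit import *
c,im,d=look("wrist"); P,_=pts(c,d,(150,360,100,384))
Q=P[(P[:,2]>.118)&(P[:,2]<.135)&(np.linalg.norm(P[:,:2]-[.519,-.1046],axis=1)<.025)]
if len(Q)>5: print("pegtop",len(Q),circ(Q,np.array([0,0,1.]),Q.mean(0)))
s=sense(); print(s["time_s"],s["q"]); plan(np.array([.519,-.1046,.14]),down(150.5),1)
E
```

```text
pegtop 521 (array([ 0.519 , -0.1042,  0.1251]), 0.008109904825687408)
16.35 [-0.193   0.2511  1.892   0.0019  1.0218 -1.3031]
total tool shift [-0.0143 -0.0015  0.0445] rotvec [-0.0052 -0.0227  0.0531] per row [-0.0052 -0.0227  0.0531]
row [-0.0143 -0.0015  0.0445]
```

Request:
{"name": "carry_out", "arguments": {
  "increments": [
    {"dx":-0.014,"dy":-0.001,"dz":0.005,"rx":-0.005,"ry":-0.0227,"rz":0.053,"gripper":0.6},
    {"dx":0,"dy":0,"dz":0.02,"rx":0,"ry":0,"rz":0,"gripper":0.6},
    {"dx":0,"dy":0,"dz":0.015,"rx":0,"ry":0,"rz":0,"gripper":0.6},
    {"dx":0,"dy":0,"dz":0,"rx":0,"ry":0,"rz":0,"gripper":0.6},
    {"dx":0,"dy":0,"dz":0,"rx":0,"ry":0,"rz":0,"gripper":0.6}
  ]
}}

```text
time_s: 16.85
position: [0.5221, -0.1074, 0.1446]
ee_rot: [[-0.862, 0.507, 0.003], [0.507, 0.862, -0.002], [-0.003, 0.0, -1.0]]
ft_force: [0.2, 0.7, 0.3]
gripper_width: 0.6
```

```bash
python3 -c "
from plan import *
plan(np.array([.519,-.1044,.098]),down(150.5),1); print(sense()['position'])"
```

```text
total tool shift [0.0043 0.001  0.0466] rotvec [ 0.0001  0.0033 -0.0164] per row [ 0.0001  0.0033 -0.0164]
row [0.0043 0.001  0.0466]
[ 0.5221 -0.1074  0.1446]
```

Request:
{"name": "carry_out", "arguments": {
  "increments": [
    {"dx":0.0043,"dy":0.001,"dz":0.007,"rx":0,"ry":0.003,"rz":-0.016,"gripper":0.6},
    {"dx":0,"dy":0,"dz":0.014,"rx":0,"ry":0,"rz":0,"gripper":0.6},
    {"dx":0,"dy":0,"dz":0.014,"rx":0,"ry":0,"rz":0,"gripper":0.6},
    {"dx":0,"dy":0,"dz":0.01,"rx":0,"ry":0,"rz":0,"gripper":0.6},
    {"dx":0,"dy":0,"dz":0,"rx":0,"ry":0,"rz":0,"gripper":0.6},
    {"dx":0,"dy":0,"dz":0,"rx":0,"ry":0,"rz":0,"gripper":0.6}
  ]
}}

```text
time_s: 17.45
position: [0.5197, -0.1046, 0.0979]
ee_rot: [[-0.87, 0.493, 0.003], [0.493, 0.87, -0.001], [-0.003, 0.001, -1.0]]
ft_force: [-0.8, -0.0, 0.0]
gripper_width: 0.6
```

Request:
{"name": "carry_out", "arguments": {
  "increments": [
    {"dx":0,"dy":0,"dz":0,"rx":0,"ry":0,"rz":0,"gripper":0.3},
    {"dx":0,"dy":0,"dz":0,"rx":0,"ry":0,"rz":0,"gripper":0.1},
    {"dx":0,"dy":0,"dz":0,"rx":0,"ry":0,"rz":0,"gripper":0},
    {"dx":0,"dy":0,"dz":0,"rx":0,"ry":0,"rz":0,"gripper":0},
    {"dx":0,"dy":0,"dz":0,"rx":0,"ry":0,"rz":0,"gripper":0},
    {"dx":0,"dy":0,"dz":0,"rx":0,"ry":0,"rz":0,"gripper":0},
    {"dx":0,"dy":0,"dz":0,"rx":0,"ry":0,"rz":0,"gripper":0}
  ],
  "force": 20
}}

```text
time_s: 18.15
position: [0.5202, -0.1046, 0.0987]
ee_rot: [[-0.87, 0.493, 0.004], [0.493, 0.87, -0.001], [-0.004, 0.001, -1.0]]
ft_force: [0.7, -0.3, -2.7]
gripper_width: 0.183
```

The peg is gripped at 15.6 mm. I'll turn it clockwise in steps.

Request:
{"name": "carry_out", "arguments": {
  "increments": [
    {"dx":-0.0002,"dy":0.0045,"dz":0,"rx":0,"ry":0,"rz":0.09,"gripper":0},
    {"dx":-0.0002,"dy":0.0045,"dz":0,"rx":0,"ry":0,"rz":0.09,"gripper":0},
    {"dx":-0.0002,"dy":0.0045,"dz":0,"rx":0,"ry":0,"rz":0.09,"gripper":0},
    {"dx":-0.0002,"dy":0.0045,"dz":0,"rx":0,"ry":0,"rz":0.09,"gripper":0},
    {"dx":-0.0002,"dy":0.0045,"dz":0,"rx":0,"ry":0,"rz":0.09,"gripper":0},
    {"dx":0,"dy":0,"dz":0,"rx":0,"ry":0,"rz":0,"gripper":0}
  ]
}}

```text
time_s: 18.75
position: [0.5353, -0.0881, 0.0988]
ee_rot: [[-0.555, 0.832, 0.003], [0.832, 0.555, -0.001], [-0.003, 0.002, -1.0]]
ft_force: [0.5, -0.5, -2.9]
gripper_width: 0.178
```

```bash
cat > pv.py <<'E'
from plan import *
s=sense(); p=np.array(s["position"]);R=np.array(s["ee_rot"]); V=np.array([.5607,-.1281])
a=np.radians(90-11.7)
v=p[:2]-V; th=np.arctan2(v[1],v[0]); print("t",s["time_s"],"p",p,"r",np.linalg.norm(v),"theta",th-a,"toolx az - a",np.arctan2(R[1,0],R[0,0])-a,"F tool",R.T@s["ft_force"],s["gripper_width"])
e=np.array([np.cos(th),np.sin(th)]); print("radial fix to 50mm, tool:",R.T@np.append((.05-np.linalg.norm(v))*e,0))
E
python3 pv.py
```

```text
t 18.75 p [ 0.5353 -0.0881  0.0988] r 0.04738703150190239 theta 0.7703444437971763 toolx az - a 0.7925772355136573 F tool [-0.6574  0.1786  2.8771] 0.17772528902447515
radial fix to 50mm, tool: [ 0.0026  0.0001 -0.    ]
```

Request:
{"name": "carry_out", "arguments": {
  "increments": [
    {"dx":0,"dy":0.0045,"dz":0,"rx":0,"ry":0,"rz":0.09,"gripper":0},
    {"dx":0,"dy":0.0045,"dz":0,"rx":0,"ry":0,"rz":0.09,"gripper":0},
    {"dx":0,"dy":0.0045,"dz":0,"rx":0,"ry":0,"rz":0.09,"gripper":0},
    {"dx":0,"dy":0.0045,"dz":0,"rx":0,"ry":0,"rz":0.09,"gripper":0},
    {"dx":0,"dy":0.0045,"dz":0,"rx":0,"ry":0,"rz":0.09,"gripper":0},
    {"dx":0,"dy":0.0045,"dz":0,"rx":0,"ry":0,"rz":0.09,"gripper":0},
    {"dx":0,"dy":0,"dz":0,"rx":0,"ry":0,"rz":0,"gripper":0}
  ]
}}

```text
time_s: 19.45
position: [0.5597, -0.0797, 0.0987]
ee_rot: [[-0.049, 0.999, 0.002], [0.999, 0.049, -0.003], [-0.003, 0.002, -1.0]]
ft_force: [1.6, 0.8, -1.9]
gripper_width: 0.177
```

```bash
python3 pv.py
```

```text
t 19.45 p [ 0.5597 -0.0797  0.0987] r 0.0483709257482385 theta 0.2244146886795908 toolx az - a 0.2531954207217424 F tool [0.7508 1.6771 1.944 ] 0.17725891598418406
radial fix to 50mm, tool: [ 0.0016  0.     -0.    ]
```

Request:
{"name": "carry_out", "arguments": {
  "increments": [
    {"dx":0,"dy":0.004,"dz":0,"rx":0,"ry":0,"rz":0.09,"gripper":0},
    {"dx":0,"dy":0.004,"dz":0,"rx":0,"ry":0,"rz":0.09,"gripper":0},
    {"dx":0,"dy":0.002,"dz":0,"rx":0,"ry":0,"rz":0.05,"gripper":0},
    {"dx":0,"dy":0,"dz":0,"rx":0,"ry":0,"rz":0,"gripper":0}
  ]
}}

```text
time_s: 19.85
position: [0.57, -0.0802, 0.0988]
ee_rot: [[0.169, 0.986, 0.004], [0.986, -0.169, -0.003], [-0.002, 0.004, -1.0]]
ft_force: [2.5, 0.5, -3.7]
gripper_width: 0.179
```

```bash
python3 pv.py
```

```text
t 19.85 p [ 0.57   -0.0802  0.0988] r 0.048801256611382134 theta 0.012931624008286624 toolx az - a 0.034086534971504934 F tool [0.8859 2.3454 3.6907] 0.1791774833695401
radial fix to 50mm, tool: [ 0.0012  0.     -0.    ]
```

Request:
{"name": "carry_out", "arguments": {
  "increments": [
    {"dx":0,"dy":0.0015,"dz":0,"rx":0,"ry":0,"rz":0.02,"gripper":0},
    {"dx":0,"dy":0.0015,"dz":0,"rx":0,"ry":0,"rz":0,"gripper":0}
  ]
}}

```text
time_s: 20.05
position: [0.5716, -0.0804, 0.0987]
ee_rot: [[0.184, 0.983, 0.001], [0.983, -0.184, -0.002], [-0.002, 0.002, -1.0]]
ft_force: [-2.9, 2.4, 2.0]
gripper_width: 0.175
```

```bash
python3 pv.py
```

```text
t 20.05 p [ 0.5716 -0.0804  0.0987] r 0.04890779287941563 theta -0.021218899644904976 toolx az - a 0.01887019516530386 F tool [ 1.8025 -3.2529 -2.0145] 0.17549962472384112
radial fix to 50mm, tool: [ 0.0011  0.     -0.    ]
```

Request:
{"name": "carry_out", "arguments": {
  "increments": [
    {"dx":0,"dy":0.0015,"dz":0,"rx":0,"ry":0,"rz":0,"gripper":0},
    {"dx":0,"dy":0.0015,"dz":0,"rx":0,"ry":0,"rz":0,"gripper":0}
  ]
}}

```text
time_s: 20.25
position: [0.5725, -0.0805, 0.0987]
ee_rot: [[0.182, 0.983, -0.003], [0.983, -0.182, -0.001], [-0.001, -0.002, -1.0]]
ft_force: [-4.3, 2.4, 1.9]
gripper_width: 0.174
```

```bash
python3 pv.py
```

```text
t 20.25 p [ 0.5725 -0.0805  0.0987] r 0.049076052275819355 theta -0.039443596797525515 toolx az - a 0.021025919719147357 F tool [ 1.6104 -4.6416 -1.9299] 0.17396797693480281
radial fix to 50mm, tool: [ 0.0009  0.0001 -0.    ]
```

Request:
{"name": "carry_out", "arguments": {
  "increments": [
    {"dx":0,"dy":0.004,"dz":0,"rx":0,"ry":0,"rz":0,"gripper":0},
    {"dx":0,"dy":0.004,"dz":0,"rx":0,"ry":0,"rz":0,"gripper":0}
  ]
}}

```text
time_s: 20.45
position: [0.5742, -0.0804, 0.0983]
ee_rot: [[0.181, 0.983, -0.016], [0.984, -0.181, 0.002], [-0.001, -0.016, -1.0]]
ft_force: [-20.7, 5.8, 17.5]
gripper_width: 0.177
```

```bash
python3 pv.py
```

```text
t 20.45 p [ 0.5742 -0.0804  0.0983] r 0.049575322004584914 theta -0.07259543579315131 toolx az - a 0.02250055722240485 F tool [  1.9628 -21.7271 -17.1817] 0.17673679668331488
radial fix to 50mm, tool: [ 0.0004  0.     -0.    ]
```

The side force is now 22 N, so it is against the stop. I'll release, lift and check.

Request:
{"name": "carry_out", "arguments": {
  "increments": [
    {"dx":0,"dy":0,"dz":0,"rx":0,"ry":0,"rz":0,"gripper":0.3},
    {"dx":0,"dy":0,"dz":0,"rx":0,"ry":0,"rz":0,"gripper":0.6},
    {"dx":0,"dy":0,"dz":0,"rx":0,"ry":0,"rz":0,"gripper":0.6},
    {"dx":0,"dy":0,"dz":0,"rx":0,"ry":0,"rz":0,"gripper":0.6},
    {"dx":0,"dy":0,"dz":-0.015,"rx":0,"ry":0,"rz":0,"gripper":0.6},
    {"dx":0,"dy":0,"dz":-0.03,"rx":0,"ry":0,"rz":0,"gripper":0.6},
    {"dx":-0.03,"dy":0,"dz":-0.03,"rx":0,"ry":0,"rz":0,"gripper":0.6},
    {"dx":-0.04,"dy":0,"dz":-0.03,"rx":0,"ry":0,"rz":0,"gripper":0.6},
    {"dx":-0.04,"dy":0,"dz":-0.03,"rx":0,"ry":0,"rz":0,"gripper":0.6},
    {"dx":0,"dy":0,"dz":0,"rx":0,"ry":0,"rz":0,"gripper":0.6}
  ]
}}

```text
time_s: 21.45
position: [0.5587, -0.192, 0.2441]
ee_rot: [[0.173, 0.985, -0.01], [0.985, -0.173, -0.002], [-0.004, -0.01, -1.0]]
ft_force: [0.7, -0.3, -1.0]
gripper_width: 0.597
```

```bash
python3 - <<'E'
from plan import *; from fit import *
s=sense(); print(s["time_s"],s["position"],s["ft_force"])
c,im,d=look("wrist","e1.png")
P,uv=pts(c,d,(120,390,0,300))
z=np.array([0,0,1.])
Q=P[(P[:,2]>.120)&(P[:,2]<.135)&(np.linalg.norm(P[:,:2]-[.5708,-.0791],axis=1)<.03)]
C=circ(Q,z,Q.mean(0)); print("pegtop",len(Q),C)
# bar top z~.091
Q=P[(P[:,2]>.086)&(P[:,2]<.097)&(np.linalg.norm(P[:,:2]-[.5607,-.1281],axis=1)<.065)]
(x,y),(w,h),a=cv2.minAreaRect((Q[:,:2]*1000).astype(np.float32)); print("bar",len(Q),x,y,w,h,a)
v=C[0][:2]-S[:2]; print("spindle->peg",np.linalg.norm(v),"az",np.degrees(np.arctan2(v[1],v[0])))
k=np.linalg.norm(P[:,:2]-S[:2],axis=1)<.048
Q=P[k&(P[:,2]>.07)&(P[:,2]<.084)]; n_,m,b=ransac(Q,n0=z); print("flange",n_,circ(Q[b],n_,m))
E
```

```text
21.45 [ 0.5587 -0.192   0.2441] [ 0.6848 -0.3033 -1.002 ]
pegtop 447 (array([ 0.574 , -0.08  ,  0.1257]), 0.007951666601002216)
bar 2855 559.3720703125 -128.526611328125 120.44837951660156 39.67036056518555 79.23986053466797
spindle->peg 0.1297957781280889 az 76.80241549393648
flange [0.0008 0.0009 1.    ] (array([ 0.5446, -0.2066,  0.0791]), 0.04590531066060066)
```

View pics/e1.png

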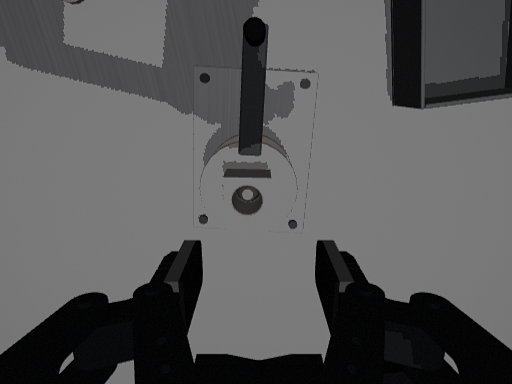

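The nose lies over the reel's flange at (250,150) and the peg is at (254,30). The reel is still level at the same height. One exact check of the bar's angle against the spindle and the base plate remains, plus the bystanders.

```bash
python3 - <<'E'
from plan import *; from fit import *
c,im,d=look("wrist"); P,uv=pts(c,d,(180,330,0,180))
Q=P[(P[:,2]>.0885)&(P[:,2]<.0935)]
mask=np.zeros((384,512),np.uint8)
sel=(P[:,2]>.0885)&(P[:,2]<.0935); mask[uv[sel][:,1],uv[sel][:,0]]=1
mask=cv2.morphologyEx(mask,cv2.MORPH_OPEN,np.ones((7,7)));
Q=P[sel&(mask[uv[:,1],uv[:,0]]>0)]; Q=Q[:,:2]
(x,y),(w,h),a=cv2.minAreaRect((Q*1000).astype(np.float32)); print("bar",len(Q),x,y,w,h,a)
m=Q.mean(0); e=np.linalg.svd(Q-m,full_matrices=False)[2][0]; e*=np.sign(e[1])
v=S[:2]-m; print("bar az",np.degrees(np.arctan2(e[1],e[0])),"spindle offset from bar line mm",1000*(e[0]*v[1]-e[1]*v[0]), "extent",(Q-S[:2])@e@np.ones(()) if 0 else (((Q-S[:2])@e).min(),((Q-S[:2])@e).max()))
# base plate hole azimuth (top z .014)
h=[(204.5,77.5),(305,84),(203,219),(292.5,224)]
H=[atz(c,u,.014)[:2] for u in h]; print(np.array(H))
for i,j in((2,0),(3,1)): t=H[j]-H[i]; print("hole az",np.degrees(np.arctan2(t[1],t[0])))
t=H[1]-H[0]; print("cross az+90",np.degrees(np.arctan2(t[1],t[0]))+90)
ct,im,_=look("scene","s2.png"); 
for l in("low_reel","wrench","jar","reel","peg"):
    q=place_of(l,"scene")[:1]; print(l,[ (np.round(k["uv"],1),round(k["score"],2)) for k in q])
E
```

```text
bar 1560 562.311767578125 -130.31350708007812 87.7444076538086 19.017833709716797 76.80833435058594
bar az 77.89469743314503 spindle offset from bar line mm 1.6229605425376257 extent (np.float64(0.03421529607368502), np.float64(0.12195520511356876))
[[ 0.5155 -0.0965]
 [ 0.6162 -0.1208]
 [ 0.4797 -0.2481]
 [ 0.5809 -0.2718]]
hole az 76.73451327271208
hole az 76.8632979821088
cross az+90 76.44156128605795
low_reel [(array([326.8, 172. ]), 0.64)]
wrench [(array([326.8, 172.8]), 0.7)]
jar [(array([288.3, 273.9]), 0.76)]
reel [(array([161.6, 170.1]), 0.77)]
peg [(array([304.2, 188.5]), 0.61)]
```

```bash
python3 - <<'E'
from h import *
look("top")
for l in("low_reel","wrench","jar"): print(l,[(np.round(k["uv"],1),round(k["score"],2)) for k in place_of(l,"top")[:2]])
s=sense(); print(s["time_s"],s["ft_force"]); print(job_done())
E
```

```text
low_reel [(array([337. , 208.8]), 0.6), (array([330.9, 211.9]), 0.21)]
wrench [(array([265.6, 235.6]), 0.7)]
jar [(array([212.7, 142.4]), 0.63), (array([290. , 138.5]), 0.24)]
22.05 [-0.07865912  1.07801043  0.82353877]
the job is handed in; nothing more can be done
None
```

I moved the tall reel from the tray onto the winder's spindle and lowered it until it sat on its seat. I then turned the turnbutton by its peg to its stop and handed the job in at 22 s, with the gripper clear of everything.

**Reel:** Touchdown gave 12 N at the expected height. After closing, the upper flange is level within 0.1°, centred within 0.3 mm, and its top is at 79.1 mm. That is 0.9 mm under the nominal 80 mm, about the same as the seat itself read (19.2 mm against 20 mm).

**Turnbutton:** It stopped against 22 N of side force. The bar points along 76.8–77.9° and the base plate's holes along 76.4–76.9°, so it is closed within about 1°. The spindle lies 1.6 mm off the bar's line, and the last picture shows the nose over the upper flange.

**Bystanders:** The wrench and jar show within 2 pixels of where they started in the top view, and the jar also in the scene view.

**Checks that disagreed:**
- **Wrench:** The last scene-camera look put the wrench on top of the low reel, which I took for a false detection.
- **Low reel:** The last top-camera look put the low reel at the winder, which I took for the mounted reel's flange. The scene camera had it within 3 pixels of its start in its pocket.
- **Peg:** The last scene-camera look put the peg at the tray. The wrist depth image shows it at its closed position.

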